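Rock the ball sorter's seesaw gate and release the grinding balls

ROBOT

A 6-joint arm with a two-finger parallel gripper is mounted at the origin on the work surface. World frame = base frame: x ahead of the robot, y to its left, z up, the work surface at z = 0. Lengths are in mm, angles in degrees, forces in N, time in s.
With the tool pointing down it reaches from about 300 to 825 mm from the base axis. Payload 5.4 kg.
Tool frame: the origin (TCP) lies midway between the tips of the shut fingers; the grasp point (between the pads) lies 19 mm behind it; z points along the fingers, y is the line along which they close (so a half turn about z gives the same grasp; the last joint's range is limited). The gripper opens to 92 mm and grips with 3 to 60 N. Pads are 20 mm wide; open, the fingers measure 128 mm over their backs; the gripper's body (75 mm by 189 mm) begins 69 mm behind the grasp point.
Start: joints at [-88.47, 9.076, 91.501, -0, 79.423, -12.038], TCP at [134.868, -558.942, 214.601] pointing down, gripper open.
Joint ranges: [-166.64, 166.64], [-54.1, 131.32], [10.49, 154.53], [-73.88, 253.88], [9.74, 151.15], [-171.62, 171.62]. Speed limits (degrees/s): [147.25, 147.25, 180, 180, 180, 180].

INTERFACE

Orientations are given as a 3x3 rotation matrix whose columns are the frame's x, y, z axes.
In Python, from cell import arm gives the robot as it stands. The module is installed in compiled form; this text tells all that it offers. Calls block until the motion is done:
- arm.reach(position, orientation): joint-space move of the TCP to a pose.
- arm.movel(position, velocity=150, rot=None): straight line of the TCP; rot=None keeps the orientation; velocity is the mean speed in mm/s.
- arm.move_j(angles): joint-space move.
- arm.ungrasp() and arm.gripper_close(squeeze=None): open the fingers fully, or close them until they stop; squeeze is the grip in N (None keeps the last).
- arm.hold(seconds).
- arm.inverse_kinematics(position, orientation): joint angles nearest the present ones, or None.
- arm.get_state(): the state.
- arm.snapshot(name): name is "scene" or "top"; returns a dict with "frame" (400x640x3 uint8, red, green, blue), "range_z" (400x640 float32, mm along the optical axis (not along the pixel's ray), 0 where there is no reading), "fov_y" (degrees; the focal length in pixels is half the picture's height over the tangent of half this angle, whatever the lens; pixels are square), "cx", "cy" (the principal point, pixels), "R" (3x3) and "t" (3): a world point X has camera coordinates R X + t. Camera axes: x right, y down, z forward; pixel columns grow to the right and rows downward; lengths in mm; the calibration is good to about 2 mm. A picture is of the moment at which its call begins.
A pose or a line that the arm cannot do raises arm.PlanningError and nothing moves.
- arm.close_job(): hands the job in; it is judged then, once.
Trained networks look in a picture, given as the dict that the camera call returned (one of the last four; its "shot" number tells which), for a name from the list of things; names that differ only in an ending like _2 or _b are one class to them, and where a whole thing is asked for, a point or a joint stands for the part that bears it (a point fixed in the world has none). Each returns a list of dicts, best first, with "confidence" (0 to 1); they miss things now and then, are a little off and sometimes report something else, mostly with a low value. They report only what shows in the picture. A call takes as long as a camera call. They do not tell look-alikes from the thing itself.
- arm.find_in(picture, name): "location" ([x, y, z] in mm, in the coordinates of the camera as it stood for that picture, good to about 4 mm: the middle of the surface that is visible of it).
The state is a dict: "time_s": time; "qpos": joint angles; "joint_velocities": joint speeds; "joint_torque": joint torques, N m; "eef_pos": TCP position; "tcp_rot": TCP orientation; "wrist_force": force on the tool from outside, world axes, zero at the start; "torque": the same for the moment, N m; "width": finger opening in mm; "grasp_force": force on a finger pad.
Only numpy, scipy, OpenCV 4.12 (cv2) and the standard library are available. Lean on these libraries where they do the work, as an engineer would, in place of code of your own. Each camera call takes 0.05 s, during which the arm holds its last target. There are 200 camera calls.

TASK

The seesaw gate of the grinding-ball sorter is tipped towards one of its two chutes: with the fingertips, press its raised end down so that it rocks over its pivot and feeds the other chute. Then push the feed shutter fully open so that all three balls run down that other chute into its bin. Only press and push: do not touch or lift the balls, and leave the bins and everything else on the bench where they stand.

Things in the scene. Friction and masses are not known exactly. Their poses are not given: they have to be found in the camera images.
- sorter: Fixed ball sorter, board 250 x 300 x 14 mm. Origin on the bench under the gate's pivot; x from the robot's side to the feed, y left, z up; turns up to 0.3 rad. Feed channel on the centre line, x 22 to 202 mm, 36 mm wide, top 160 to 182 mm high, slopes down to the gate. Chutes run left (+y) and right (-y), |y| 92 to 176 mm, 74 mm wide, up to 90 mm high.
- gate (a joint): Seesaw trough 200 mm along y, 64 mm wide; pivot along x, 95 mm above the bench. Radians: +0.30 left (+y) end up, feeds right chute; -0.30 right end up, feeds left chute. Starts on either side. Top-heavy (round steel weight in front leans to the low side, top under 160 mm high): past level it falls over by itself and stays. Pushing the raised end down takes under 2 N.
- tab_left (a point): Middle of the upper face of the flat steel press tab (40 mm along x, 30 mm along y, 5 mm thick) that sticks out on the robot's side of the gate near its left end, 52 mm in front of and 75 mm to the left of the pivot; about 126 mm above the bench when up, 82 mm when down.
- tab_right (a point): The same point on the like tab near the gate's right end, 75 mm to the right of the pivot.
- shutter (a joint): Sliding steel shutter that closes the feed channel, metres: 0 closed, 0.045 fully open; slides along the sorter's +y (to the left), needs about 1.5 N and stays where it is left. It starts within 4 mm of closed. The balls run past once it is about 30 mm open.
- shutter_plate (a point): Middle of the right-hand face of the shutter's upright push plate; closed, it is 95 mm beyond (x) and 79 mm right (-y) of the pivot. Plate 32 mm along x, 8 mm thick, from 150 to 205 mm above the bench. Push this face towards the sorter's +y to open; at the stop the plate is still 8 mm clear of the channel wall.
- bin_left: Loose grey plastic catch bin under the end of the left chute, 120 mm along x, 100 mm along y, 4 mm walls 64 mm high, with a 30 mm low lip towards the chute. Origin at the centre of its underside.
- bin_right: The like bin under the end of the right chute, mirrored.
- ball1_center (a point): Centre of white ceramic grinding ball 1, 25 mm across, 30 g; the three wait one behind the other in the feed channel behind the shutter (1 is nearest to it).
- ball2_center (a point): Centre of white ceramic grinding ball 2, 25 mm across, 30 g; the three wait one behind the other in the feed channel behind the shutter (1 is nearest to it).
- ball3_center (a point): Centre of white ceramic grinding ball 3, 25 mm across, 30 g; the three wait one behind the other in the feed channel behind the shutter (1 is nearest to it).
- ball1: Grinding ball 1 itself (its origin lies on its skin and turns with it as it rolls; use the centre point for its position).
- ball2: Grinding ball 2 itself (its origin lies on its skin and turns with it as it rolls; use the centre point for its position).
- ball3: Grinding ball 3 itself (its origin lies on its skin and turns with it as it rolls; use the centre point for its position).
- jar: Glaze jar, 56 mm across, 75 mm tall; a bystander, origin at its underside. Leave it alone.
- brush: Glaze brush lying on the bench, 170 mm long; a bystander, origin at its underside. Leave it alone.
- cup: Terracotta cup, 64 mm across, 60 mm tall; a bystander, origin at its underside. Leave it alone.
- mould: White plaster mould block 100 x 75 x 45 mm; a bystander, origin at its underside. Leave it alone.
- weight: White ceramic milling slug, upright disc 44 mm across, 28 mm tall; a bystander, origin at its underside. Leave it alone.
- spatula: Spatula lying on the bench, 190 mm long; a bystander, origin at its underside. Leave it alone.
- dish: Small white bowl, 90 mm across, 30 mm tall; a bystander, origin at its underside. Leave it alone.
Not all that is in view belongs to the job. What is shaped like the bin_right but orange or red is not meant.

How it is judged:
By the outcome, as a careful person would: the job done as asked, in the order asked, and still so for the second after the job is handed in, with the robot touching nothing.
It also fails if it takes over 38 s, if anything falls off the work surface, if the arm or the gripper's body presses on something with over 40 N, if the wrist force passes 120 N, or if a joint passes its speed limit or range.

## Working session

There is one attempt and no reset: what is moved stays moved. The work goes in short steps, each a Python script; the robot and the scene stay as the last script left them, time stands still between calls to the robot, and variables do not carry over. Pictures are saved under pics/ and viewed, at most 10 in all, crops included, and the job is handed in when it is done.

```bash
mkdir -p pics; cat > h.py <<'E'
import numpy as np, cv2
from cell import arm
def cam(n,save=None):
    p=arm.snapshot(n)
    if save: cv2.imwrite(f'pics/{save}.png',p['frame'][:,:,::-1])
    return p
def foc(p): return 200/np.tan(np.radians(p['fov_y'])/2)
def w(p,c): return np.array(p['R']).T@(np.array(c)-np.array(p['t']))
def pix(p,c): f=foc(p); return [round(p['cx']+f*c[0]/c[2]),round(p['cy']+f*c[1]/c[2])]
def cloud(p):
    f=foc(p); v,u=np.mgrid[:400,:640]; z=p['range_z']
    C=np.stack([(u-p['cx'])/f*z,(v-p['cy'])/f*z,z],-1)
    return (C-np.array(p['t']))@np.array(p['R'])
E
python3 - <<'E'
from h import *
for n in ("scene","top"):
    p=cam(n,n+"0"); print(n,p['fov_y'],w(p,[0,0,0]).round())
    for k in "sorter gate tab_left tab_right shutter shutter_plate bin_left bin_right ball1_center ball2_center ball3_center jar cup weight".split():
        for d in arm.find_in(p,k)[:2]: print(k,round(d['confidence'],2),w(p,d['location']).round(),pix(p,d['location']))
print(arm.get_state()['time_s'])
E
```

```text
scene 46.15607165810873 [1227.   81. 1254.]
sorter 0.69 [617. -53.  12.] [306, 230]
gate 0.97 [534. -78. 112.] [302, 187]
gate 0.2 [428. -78.  76.] [308, 164]
tab_left 0.74 [534. -73. 112.] [303, 188]
tab_right 0.81 [530. -74. 107.] [303, 187]
shutter 0.83 [653. -85. 178.] [290, 212]
shutter_plate 0.78 [647. -87. 183.] [290, 209]
bin_left 0.85 [492. 143.  18.] [376, 202]
bin_right 0.89 [ 324. -421.   21.] [212, 134]
bin_right 0.64 [ 288. -210.   15.] [277, 135]
ball1_center 0.2 [ 492. -222.   24.] [259, 184]
ball3_center 0.42 [657. -49. 163.] [304, 218]
jar 0.77 [424. -85.  76.] [306, 163]
jar 0.41 [ 601. -285.   11.] [231, 214]
cup 0.71 [607. 149.  32.] [375, 234]
cup 0.38 [534. -76. 112.] [302, 187]
weight 0.56 [ 489. -224.   25.] [259, 183]
top 56.85107556243553 [ 416.  -70. 1069.]
sorter 0.9 [612. -54.  15.] [327, 184]
sorter 0.65 [616. 155.  27.] [255, 181]
gate 0.79 [537. -73. 107.] [333, 206]
tab_left 0.97 [537. -69. 109.] [332, 205]
tab_left 0.48 [644. -86. 185.] [340, 158]
tab_right 0.69 [657. -46. 159.] [324, 156]
tab_right 0.66 [539. -74. 105.] [334, 205]
shutter 0.54 [676. -40. 165.] [321, 148]
shutter 0.5 [643. -86. 182.] [339, 159]
shutter_plate 0.85 [647. -88. 184.] [340, 158]
bin_left 0.73 [505. 150.   0.] [256, 220]
bin_right 0.9 [ 287. -210.    2.] [381, 300]
bin_right 0.84 [ 609. -288.    2.] [407, 187]
ball1_center 0.65 [679. -44. 164.] [323, 147]
ball1_center 0.62 [ 482. -224.   30.] [387, 229]
ball3_center 0.74 [372.  94.  18.] [273, 267]
ball3_center 0.63 [702. -36. 169.] [320, 137]
jar 0.53 [416. -85.  73.] [337, 252]
cup 0.95 [616. 158.  30.] [253, 180]
cup 0.43 [613. -56.  15.] [328, 184]
weight 0.52 [ 484. -223.   32.] [387, 229]
1.5
```

```bash
python3 - <<'E'
import cv2
a=cv2.imread('pics/top0.png')[100:320,200:460]; cv2.imwrite('pics/topc.png',cv2.resize(a,None,fx=2.7,fy=2.7,interpolation=2))
a=cv2.imread('pics/scene0.png')[110:290,180:420]; cv2.imwrite('pics/scenec.png',cv2.resize(a,None,fx=3.2,fy=3.2,interpolation=2))
E
```

```text
(no output)
```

View pics/topc.png

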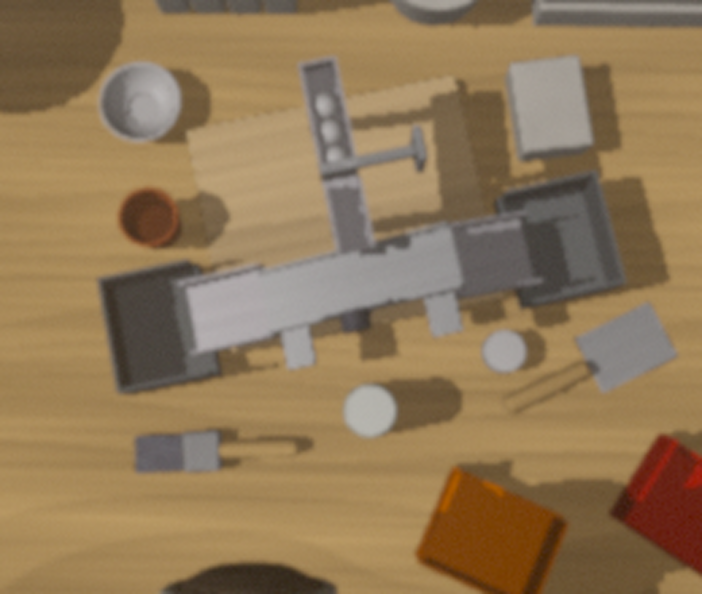

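View pics/scenec.png

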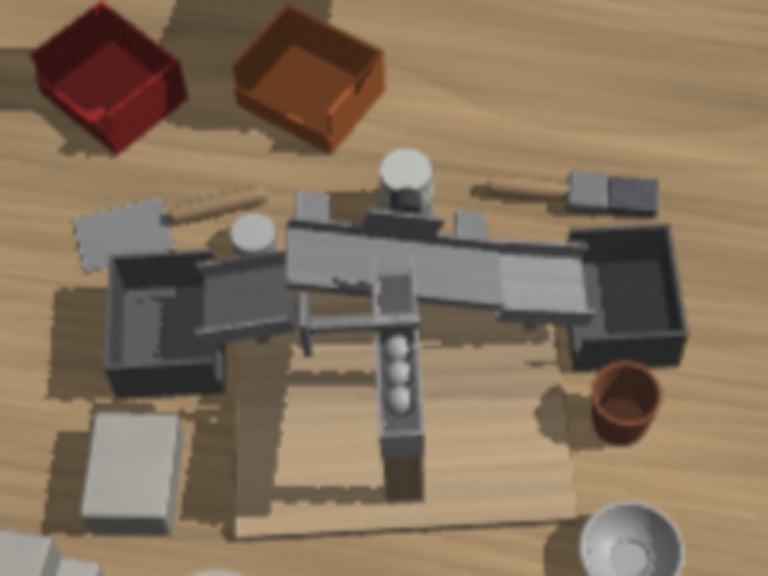

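The top view crop shows the sorter turned by about 0.2 rad. The tabs are at crop (298,347) left and (444,313) right, the shutter plate at (419,150), and the balls at (330,130). There are three bin-shaped things: a grey one at (560,240), orange at (490,530) and red at (670,500). The grey one sits at the right chute, so it is bin_right. Next I measure the tab heights and the sorter's yaw from depth.

```bash
python3 - <<'E'
from h import *
p=cam("top"); X=cloud(p)
for n,(u,v) in dict(tabL=(310,228),tabR=(364,216),plate=(355,155),ball1=(323,157),ball3=(320,138)).items():
    a=X[v-3:v+4,u-3:u+4]; print(n,a[3,3].round(), np.median(a[...,2]).round())
def blob(name,u,v,r,lo,hi):
    a=X[v-r:v+r+1,u-r:u+r+1].reshape(-1,3); a=a[(a[:,2]>lo)&(a[:,2]<hi)]
    pass; print(name,len(a),a.mean(0).round(1),a.min(0).round(),a.max(0).round())
blob('plate',355,155,9,192,215)
blob('tabL',310,230,5,70,135); blob('tabR',364,217,5,70,135)
# shutter plate / channel yaw from points higher than 150
m=(X[...,2]>156)&(X[...,2]<188)&(X[...,0]>560)&(X[...,0]<800)&(abs(X[...,1]+60)<60)
a=X[m]; r=cv2.minAreaRect(a[:,:2].astype(np.float32)); print(r)
s=cam("scene"); Y=cloud(s); 
for n,(u,v) in dict(tabL=(180+470/3.2,110+222/3.2),tabR=(180+313/3.2,110+205/3.2)).items(): print(n,Y[int(v),int(u)].round())
rows,cols=np.where(m); 
for x0 in range(590,760,20):
    b=a[abs(a[:,0]-x0)<8]; print(x0,len(b),b[:,1].min().round(),b[:,1].max().round(),b[:,2].max().round())
E
```

```text
tabL [479. -12.  84.] 81.0
tabR [ 509. -152.  124.] 125.0
plate [ 648. -123.  204.] 197.0
ball1 [652. -45. 166.] 163.0
ball3 [700. -37. 171.] 168.0
plate 51 [ 654.8 -122.2  203.3] [ 641. -128.  193.] [ 670. -116.  209.]
tabL 112 [474.2 -11.7  80.7] [460. -26.  75.] [487.   2.  88.]
tabR 118 [ 506.6 -151.7  125.2] [ 494. -165.  120.] [ 520. -139.  132.]
((659.046875, -72.25531768798828), (179.67236328125, 89.24462127685547), 12.905265808105469)
tabL [476. -16.  82.]
tabR [ 509. -154.  124.]
590 15 -81.0 -43.0 164.0
610 17 -76.0 -38.0 167.0
630 43 -71.0 -33.0 184.0
650 149 -120.0 -30.0 187.0
670 69 -117.0 -24.0 185.0
690 62 -57.0 -22.0 175.0
710 45 -54.0 -16.0 177.0
730 31 -49.0 -11.0 182.0
750 3 -44.0 -36.0 182.0
```

The right tab is up (z≈125) and the left is down (z≈81), so I press the right tab, which makes the gate feed the right chute. The yaw is about 13°, which puts the pivot at about (541,-70) and the plate face at about (651,-126). Both agree with the measurements.

```bash
cat >> h.py <<'E'
th=np.radians(12.95); ex=np.array([np.cos(th),np.sin(th),0]); ey=np.array([-np.sin(th),np.cos(th),0]); piv=np.array([541,-70.,0])
def P(x,y,z): return piv+x*ex+y*ey+[0,0,z]
def rot(yax): zz=np.array([0,0,-1.]); return np.stack([np.cross(yax,zz),yax,zz],1)
def best(pos,yax):
    q0=np.array(arm.get_state()['qpos']); o=[(np.abs(np.array(q)-q0).max(),s) for s in (1,-1) if (q:=arm.inverse_kinematics(pos,rot(s*yax))) is not None]
    print(o); return rot(min(o)[1]*yax)
def st():
    s=arm.get_state(); print(round(s['time_s'],2),np.round(s['eef_pos'],1),np.round(s['wrist_force'],1),round(s['width'],1))
E
python3 - <<'E'
from h import *
arm.gripper_close(5)
a=P(-54,-77,175); arm.reach(a,best(a,ey)); st()
arm.movel(P(-54,-77,132),100); st()
for z in (115,105,97):
    arm.movel(P(-54,-77,z),50); st()
p=cam("top"); X=cloud(p)
print('tabL z',np.median(X[225:232,307:314,2]))
arm.movel(P(-54,-77,175),120); st()
p=cam("top","after_press"); X=cloud(p)
print('tabL z',np.median(X[225:232,307:314,2]))
E
```

```text
[(np.float64(121.26459297314395), 1), (np.float64(58.73540702685607), -1)]
4.92 [ 505.5 -158.1  175.1] [ 0.2 -0.6 -0.4] 0.6
5.5 [ 505.7 -157.4  132.1] [-1.   0.4 -0.3] 0.8
5.99 [ 505.3 -156.9  114.6] [-0.5 -0.5  0.3] 0.9
6.34 [ 505.3 -156.9  104.4] [ 0.3 -0.1  0.9] 0.5
6.65 [ 505.3 -157.    96.5] [ 0.2 -0.4  0.2] 0.4
tabL z 126.09916663207036
7.5 [ 505.1 -156.9  174.2] [ 0.4 -0.2  0.2] 0.7
tabL z 125.85512482400411
```

The gate has rocked over: the left tab now reads 126 mm. Next is the shutter.

```bash
python3 - <<'E'
from h import *
arm.movel(P(-54,-77,240),200)
a=P(95,-122,240); R=best(a,ex); arm.reach(a,R); st()
arm.movel(P(95,-122,168),120); st()
arm.movel(P(95,-95,168),100); st()
arm.movel(P(95,-50,168),80); st()
for y in (-47,-45,-43,-41,-39):
    arm.movel(P(95,y,168),40); st()
    if np.dot(arm.get_state()['wrist_force'],ey)<-6: break
p=cam("top","pushed"); X=cloud(p)
E
cd pics; python3 -c "
import cv2
a=cv2.imread('pushed.png')[100:320,200:460]; cv2.imwrite('pushc.png',cv2.resize(a,None,fx=2.7,fy=2.7,interpolation=2))"
```

```text
[(np.float64(84.00346485195146), 1), (np.float64(95.99653514804857), -1)]
9.34 [ 660.4 -167.5  239. ] [ 0.5 -0.5  0.1] 0.1
10.09 [ 661.4 -167.8  169. ] [1.1 0.9 0.2] 0.5
10.51 [ 655.  -140.4  168.5] [ 1.2 -0.1  0.3] 0.4
11.22 [644.6 -96.7 168. ] [ 0.9 -1.   0.7] 0.8
11.47 [644.5 -96.4 168.1] [ 2.5 -6.6 -1.3] 0.3
```

View pics/pushc.png

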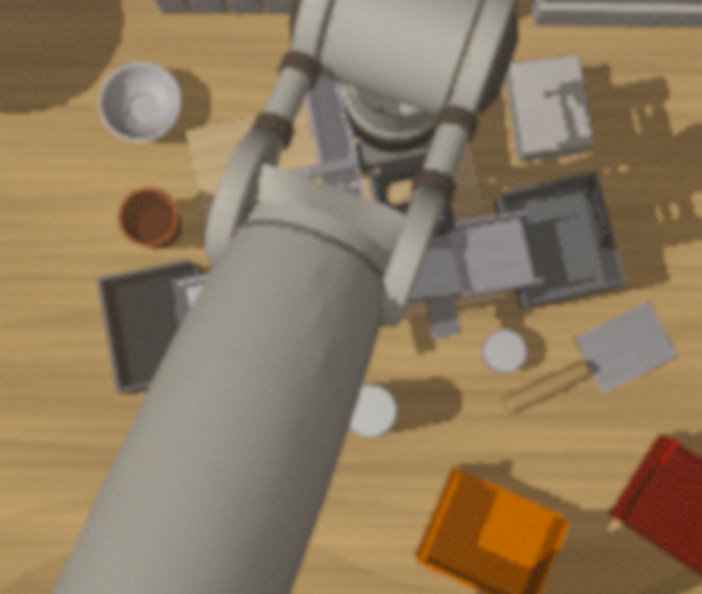

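The picture shows the arm covering the gate. The motion stalled with about 6.6 N, which is probably the stop. I'll press a bit more to confirm, then back off and look.

```bash
python3 - <<'E'
from h import *
arm.movel(P(95,-45,168),40); st()
arm.hold(0.3); st()
arm.movel(P(95,-90,168),120); arm.movel(P(95,-110,250),150); 
a=P(-20,-330,260); arm.reach(a,rot(np.array(arm.get_state()['tcp_rot'])[:,1])); st()
p=cam("top","end"); s=cam("scene","end_s"); X=cloud(p)
for k in ("shutter_plate","ball1_center","ball2_center","ball3_center","bin_right"):
    for d in arm.find_in(p,k)[:3]: print(k,round(d['confidence'],2),w(p,d['location']).round(),pix(p,d['location']))
m=(X[...,2]>192)&(X[...,2]<215)&(X[...,0]>600)&(X[...,0]<700)&(X[...,1]>-140)&(X[...,1]<-50); a=X[m].mean(0); print(a, (a-piv)@ex,(a-piv)@ey)
A=cv2.resize(p['frame'][100:270,220:460,::-1],None,fx=2,fy=2); B=cv2.resize(s['frame'][130:290,180:420,::-1],None,fx=2,fy=1.5)
A=cv2.resize(p['frame'][120:250,230:450,::-1],(600,355)); B=cv2.resize(s['frame'][150:250,200:420,::-1],(528,240))
B=cv2.copyMakeBorder(B,0,0,0,72,0); cv2.imwrite('pics/end2.png',np.vstack([A,B]))
E
```

```text
11.77 [644.4 -96.1 168.2] [  2.7 -10.7  -3.6] 0.8
12.07 [644.4 -96.1 168.2] [  2.9 -10.3  -2.8] 0.3
14.28 [ 596.1 -394.5  259.6] [ 0.6 -0.2 -0.9] 0.4
shutter_plate 0.73 [636. -41. 185.] [321, 161]
shutter_plate 0.23 [505. 148.   4.] [257, 220]
ball1_center 0.72 [504. 147.   3.] [257, 220]
ball1_center 0.56 [ 579. -318.   25.] [420, 196]
ball1_center 0.47 [636. -43. 186.] [322, 162]
ball2_center 0.6 [ 573. -270.   25.] [402, 198]
ball3_center 0.43 [ 644. -295.   23.] [411, 174]
bin_right 0.97 [ 607. -287.    1.] [407, 187]
bin_right 0.59 [ 282. -450.   59.] [475, 306]
bin_right 0.46 [ 335. -164.   18.] [365, 282]
[644.28299457 -79.65487013 203.26275003] 98.49243207040608 -32.555096507655165
```

View pics/end2.png

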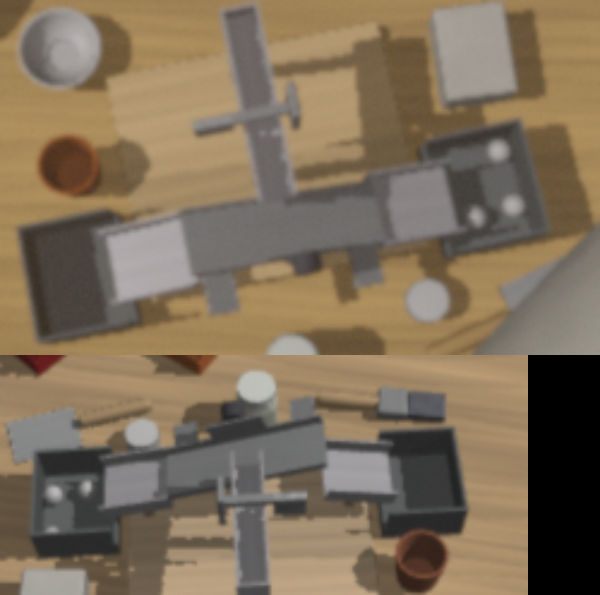

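All three balls lie in the right bin at (498,150), (513,205) and (476,215). The shutter plate has moved 44 mm to its stop, where it held against 10 N, and the arm is clear of everything.

```bash
python3 -c "
from h import *
print(arm.close_job())"
```

```text
the job is handed in; nothing more can be done
None
```

The job is handed in: the gate was rocked over to feed the right chute, the shutter was pushed to its stop, and all three balls were in the right bin in the last pictures.

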